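# Close a double-lidded canister and take its outer lid off

### The job

Pick the nested double lid off the freely spinning turntable by the black knob, keeping both lids together and without upsetting the jars, lower it gently (do not drop it) into the open dark blue canister until the inner lid sits fully home, and let go of the knob. Then take the pale wooden outer lid by its collar and lift it alone straight up until it is well clear above the black knob, so that the inner lid stays seated undisturbed and the canister stays where it stands. Finish while still holding the outer lid level and still in the air above the canister, and leave the pale closed canister alone.

Things in the scene. Friction and masses are not known exactly. Their poses are not given: they have to be found in the camera images.
- inner_knob (a point): Centre of the inner lid's black round knob: upright cylinder, 24 mm in diameter, 26 mm tall (13 mm above and below this point), z up along its 16 mm stem. The underside of the lid's flange, which rests on the canister's rim when seated, lies 45 mm below this point, the foot of its plug 63 mm below. Lifting the knob brings both lids: the outer lid lies loosely on the flange.
- inner_lid: The inner lid: loose, about 0.13 kg, standing on the turntable at the start. Steel flange 100 mm in diameter, 7 mm thick; under it a grey plug 18 mm deep, 74 mm in diameter, narrowing to 62 mm at its foot. Origin at the centre of the plug's foot, z up.
- outer_collar (a point): Centre (half-way up) of the outer lid's wooden collar: upright tube of outer diameter 48 mm, inner 36 mm, standing 18 mm above the lid's flat top (9 mm above and below this point), z up. The inner lid's stem and knob pass freely through it. Nested, this point lies 21 mm below inner_knob and 24 mm of black knob stand out above the collar.
- outer_lid: The outer lid: loose, about 0.10 kg, pale wooden ring 114 mm in diameter, 13 mm thick including a 5 mm skirt that fits round the inner lid's flange with 3 mm of play. Origin at the centre of the skirt's lower edge, 22 mm below outer_collar; z up.
- canister_mouth (a point): Centre of the mouth of the open dark blue ribbed stoneware canister, level with its rim. z points up. Free opening about 82 mm across, so the plug enters with 4 mm of play all round.
- open_canister: That open canister: loose, 0.55 kg, 114 mm in diameter and 128 mm tall; origin at the centre of its underside on the worktop.
- turntable: Dark wooden turntable, fixed to the worktop; origin at the centre of its foot on the worktop. Its round disc, 250 mm in diameter, turns almost without friction about the upright axis through this origin; its top lies 28 mm above the worktop. The double lid and two jars stand on it off centre. A wall cabinet hangs over the back of the worktop from about x = 0.57 m, 0.45 m up.
- honey_jar: Bystander on the turntable: glass honey jar with a black lid, 63 mm in diameter, 94 mm tall; origin at the centre of its underside, z up.
- spice_jar: Bystander on the turntable: spice flask with a white cap and red-brown contents, 49 mm in diameter, 105 mm tall; origin at the centre of its underside, z up.
- closed_canister: Bystander on the worktop: pale blue-green ribbed canister, 111 mm in diameter, 117 mm tall, with a flat wooden lid shut tight on it (top at 126 mm); origin at the centre of its underside.
There are look-alikes about, which are no part of the job. There is more than one size of the outer_lid; the job needs the larger.

How it is judged (in metres and radians):
On the way, in this order (a step that is already met when the one before it is completed fails the run):
1. both lids, still nested, are lifted by the knob clear of the turntable (z of outer_collar in the frame of inner_knob between -0.026 and -0.016 m and horizontal distance between outer_collar and inner_knob below 0.012 m and height (world z) of inner_knob above 0.125 m and contact force between the fingers and inner_lid above 0.3 N), for 0.2 s.
2. the inner lid is fully home in the open canister, level, with the outer lid still on it, and the knob is let go (z of outer_collar in the frame of inner_knob between -0.026 and -0.016 m and horizontal distance between outer_collar and inner_knob below 0.012 m and z of inner_knob in the frame of canister_mouth between 0.041 and 0.049 m and horizontal distance between inner_knob and canister_mouth below 0.008 m and angle between inner_knob's own z axis and vertical below 0.06 rad and contact force between the fingers and inner_lid below 0.1 N), for 0.2 s.
At the end, for the whole second after the job is handed in: Fingers hold the outer lid still, level (0.25 rad), within 100 mm sideways of the canister axis, collar centre 36 mm or more above knob centre, touching no inner lid or canister; inner lid home (4 mm high, 8 mm sideways, 0.06 rad), untouched; canister upright, within 30 mm of its start (z of inner_knob in the frame of canister_mouth between 0.041 and 0.049 m and horizontal distance between inner_knob and canister_mouth below 0.008 m and angle between inner_knob's own z axis and vertical below 0.06 rad and z of outer_collar in the frame of inner_knob above 0.036 m and horizontal distance between outer_collar and canister_mouth below 0.1 m and angle between outer_collar's own z axis and vertical below 0.25 rad and contact force between the fingers and outer_lid above 0.3 N and contact force between each of outer_lid, the fingers and inner_lid below 0.05 N and contact force between outer_lid and open_canister below 0.05 N and linear speed of outer_lid below 0.03 m/s and linear speed of inner_lid below 0.02 m/s and angle between open_canister's own z axis and vertical below 0.05 rad and distance of open_canister from where it was at the start of the episode below 0.03 m); the arm keeps its last pose, push and grip.
It fails at once if the lids come apart while the inner lid is not seated in the canister (z of outer_collar in the frame of inner_knob above -0.006 m and not (z of inner_knob in the frame of canister_mouth below 0.051 m and horizontal distance between inner_knob and canister_mouth below 0.01 m)).
It fails at once if the double lid is dropped: let go in the air more than 15 mm above its seat (height (world z) of inner_knob above 0.125 m and z of inner_knob in the frame of canister_mouth above 0.06 m and contact force between the fingers and inner_lid below 0.01 N).
It fails at once if the open canister is tipped or pushed more than 30 mm (angle between open_canister's own z axis and vertical above 0.2 rad or distance of open_canister from where it was at the start of the episode above 0.03 m).
It fails at once if a jar on the turntable is tipped over or knocked off it (angle between any of honey_jar, spice_jar's own z axis and vertical above 0.4 rad or height (world z) of any of honey_jar, spice_jar below 0.02 m).
It fails at once if the pale closed canister is moved more than 25 mm or tipped (distance of closed_canister from where it was at the start of the episode above 0.025 m or angle between closed_canister's own z axis and vertical above 0.2 rad).
It also fails if it takes over 61 s, if anything falls off the work surface, if the arm or the gripper's body presses on something with over 40 N, if the wrist force passes 120 N, or if a joint passes its speed limit or range.

### The arm

A 6-joint arm with a two-finger parallel gripper is mounted at the origin on a cart in front of the work surface, level with it; the furniture and walls round the work are solid. World frame = base frame: x ahead of the robot, y to its left, z up, the work surface at z = 0. Lengths are in m, angles in degrees, forces in N, time in s.
With the tool pointing down it reaches from about 0.25 to 0.725 m from the base axis. Payload 9.7 kg.
Tool frame: the origin (TCP) lies at the centre of the arm's flange, where the gripper is bolted on; the fingertips stand 173 mm ahead of it and the grasp point (between the pads) lies 155 mm ahead of it; z points along the fingers, y is the line along which they close (so a half turn about z gives the same grasp; the last joint's range is limited). The gripper opens to 85 mm and grips with 20 to 120 N. Pads are 22 mm wide; open, the fingers measure 114 mm over their backs; the gripper's body (76 mm by 85 mm) begins 54 mm behind the grasp point. The pads swing forward as they close: fully open they stand 13 mm farther back than shut.
Start: joints at [75.573, 4.979, 10.078, 95.1, 0, 90], TCP at [0.137, 0.533, 0.405] pointing down, gripper open.
Joint ranges: [-179.16, 179.16], [-48.56, 103.87], [-65.8, 70.77], [-126.05, 130.52], [-82.76, 87.17], [-180, 180]. Speed limits (degrees/s): [127.2, 127.2, 147.25, 180, 180, 180].

### API

Orientations are given as [roll, pitch, yaw] about the fixed x, y, z axes, in that order (R = Rz(yaw) Ry(pitch) Rx(roll)).
In Python, from workcell import monitor, camera, get_calibration, bot gives the robot as it stands.
- The arm moves only by the tool carry_out, never from a script. Its argument "targets" is text: rows parted by semicolons, each of 7 numbers parted by spaces: the shift along the tool's x, y, z in units of 0.04 m (1.0 is 0.04 m), then the turn, a rotation vector about the tool's x, y, z in units of 0.1 rad (1.0 is 0.1 rad), then the opening, from -1 (shut) to 1 (fully open), so that 0 is half open. A call has exactly 8 rows; each row shifts and turns the commanded pose from where the row before left it, along the tool's axes as they then stand; what a row does not reach is not made up. A row lasts 1/12 s, in which the tool goes at most 41.7 mm and 7.16 degrees, less where a joint would pass 70% of its speed; a pose out of reach is approached as far as the arm can. A call with a number of a shift or a turn outside -1 to 1 is refused whole. A call with a gripper value outside its range is refused whole. The fingers move at their own pace and stop on an object; "newtons" is the grip in N (left out, the last holds). Time passes only in rows, so rows that do not move let the fingers close, or fill a call up. It gives the time, the measured TCP pose, the force, the opening and the grip force at its end, in the units of the state.
- monitor.get_obs(): the state, without advancing time (a new reading comes with each control period).
- camera(name): name is "scene" or "top" or "wrist"; returns the picture (480x640x3 uint8, red, green, blue); there is no depth.
- get_calibration(name): a dict with "fx", "fy", "cx", "cy" (pixels), "view" (4x4, takes a point from world to camera coordinates). Camera axes: x right, y down, z forward; pixel columns grow to the right and rows downward; lengths in m; the calibration is good to about 2 mm. The wrist camera is an equidistant fisheye: a pixel r from the principal point sees the ray r / f radians off the axis. A picture is of the moment at which its call begins: read the wrist's pose just before it. get_calibration takes no time and is no camera call; for the wrist camera it gives the pose at the moment of the call.
- bot.job_done(): hands the job in; it is judged then, once.
The state is a dict: "time": time; "q": joint angles; "qd": joint speeds; "joint_efforts": joint torques, N m; "ee_pos": TCP position; "tcp_rot": TCP orientation; "wrist_force": force on the tool from outside, world axes, zero at the start; "torque": the same for the moment, N m; "opening": finger opening in m; "grasp_force": force on a finger pad.
Only numpy, scipy, OpenCV 4.12 (cv2) and the standard library are available. Lean on these libraries where they do the work, as an engineer would, in place of code of your own. Each camera call takes 0.05 s, during which the arm holds its last target. There are 200 camera calls.

## Working session

There is one attempt and no reset: what is moved stays moved. The work goes in short steps, Python scripts to look and compute and a tool call to move; the robot and the scene stay as the last step left them, time stands still between calls to the robot, and variables do not carry over. Pictures are saved under pics/ and viewed, at most 10 in all, crops included, and the job is handed in when it is done.

Besides the shell and the picture viewer there is one more tool, called after "Request:" by a JSON object that holds its "op" and its "data". carry_out: Moves the arm, as the interface text tells. Shifts and turns lie within -1 to 1; 1 stands for 0.04 m of shift or 0.1 rad of turn. Its arguments: {"type":"object","properties":{"targets":{"type":"string"},"newtons":{"type":"number"}},"required":["targets"]}

```bash
mkdir -p pics; python3 - <<'E'
from workcell import monitor,camera,get_calibration
import cv2,numpy as np
o=monitor.get_obs();print(o)
for n in("scene","top"):
    im=camera(n);cv2.imwrite(f"pics/{n}0.png",im[:,:,::-1])
    c=get_calibration(n);print(n,c)
E
```

```text
{'time': 0.0, 'q': array([7.55719281e+01, 5.01197793e+00, 1.00329300e+01, 9.51002287e+01,
       8.15226365e-04, 9.00018746e+01]), 'qd': array([ 0.00119188,  0.00053421, -0.00341742,  0.0299883 ,  0.01157004,
       -0.17966164]), 'joint_efforts': array([-3.62292321e-04, -5.20395362e+01,  4.64799857e+01,  1.66183629e-02,
       -1.65102442e-04, -3.04577782e-06]), 'ee_pos': array([0.13703822, 0.53265145, 0.40396084]), 'tcp_rot': array([-1.79920723e+02, -8.12631873e-04,  1.65570052e+02]), 'wrist_force': array([ 0.31224602, -0.55974665, -0.92657253]), 'torque': array([ 0.04567822, -0.02163522, -0.02902467]), 'grasp_force': 0.0, 'opening': 0.08549553753399189}
scene {'fx': 518.7575335581412, 'fy': 518.7575335581412, 'cx': 319.0338982812907, 'cy': 240.10182688757487, 'view': array([[ 0.80722302, -0.58999515,  0.01722548, -0.31091195],
       [-0.42966272, -0.6073673 , -0.66820275,  0.36760225],
       [ 0.40469858,  0.53198749, -0.74377979,  1.08490475],
       [ 0.        ,  0.        ,  0.        ,  1.        ]])}
top {'fx': 525.7629577561156, 'fy': 525.7629577561156, 'cx': 320.84198636328927, 'cy': 236.39211460427217, 'view': array([[ 0.01222672, -0.99983213,  0.01364647,  0.13440873],
       [-0.99505702, -0.01351111, -0.0983818 ,  0.48569066],
       [ 0.09854967, -0.01237613, -0.99505517,  1.15064172],
       [ 0.        ,  0.        ,  0.        ,  1.        ]])}
```

View pics/scene0.png

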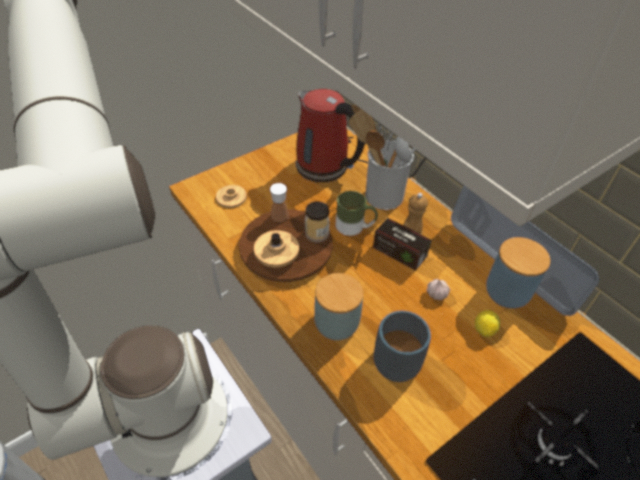

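View pics/top0.png

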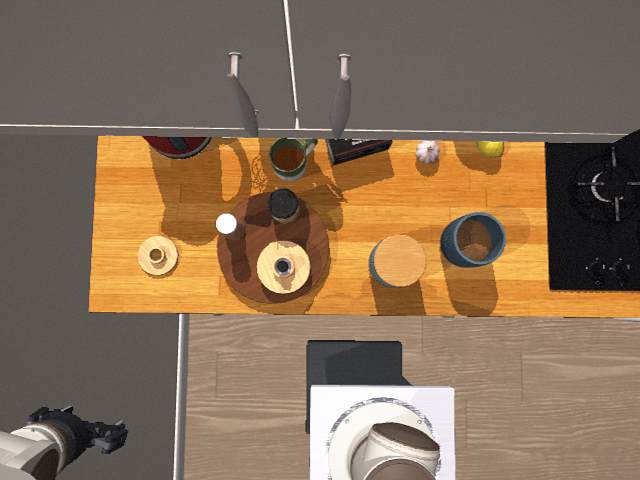

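Scene view: nested lid on the turntable with its knob at (276,239), dark blue open canister mouth at (403,330). Top view: knob at (283,266), canister mouth at about (473,238), small look-alike lid at (157,255), and jars at (228,224) and (284,206).

```bash
cat > h.py <<'E'
from workcell import monitor,camera,get_calibration,bot
import cv2,numpy as np
from scipy.spatial.transform import Rotation as R
def ray(c,u,v,fish=False):
    d=np.array([(u-c["cx"])/c["fx"],(v-c["cy"])/c["fy"],1.])
    if fish:
        r=np.hypot(d[0],d[1]); d=np.array([d[0]/r*np.sin(r),d[1]/r*np.sin(r),np.cos(r)]) if r>1e-9 else np.array([0,0,1.])
    V=np.array(c["view"]);Rm=V[:3,:3];return -Rm.T@V[:3,3],Rm.T@d
def onz(c,u,v,z,fish=False):
    o,d=ray(c,u,v,fish);return o+d*(z-o[2])/d[2]
def fitc(P):
    A=np.c_[2*P,np.ones(len(P))];s=np.linalg.lstsq(A,(P**2).sum(1),rcond=None)[0]
    return s[:2],np.sqrt(s[2]+s[0]**2+s[1]**2)
E
python3 - <<'E'
from h import *
t=get_calibration("top");s=get_calibration("scene")
print("knob top",onz(t,283,266,.104),onz(s,277,236,.104))
print("mouth",onz(t,473,238,.128),onz(s,403,330,.128))
print("closed",onz(t,398,261,.126));print("honey",onz(t,284,206,.122),"spice",onz(t,227,224,.133),"tt",onz(t,274,246,.028))
im=cv2.imread("pics/top0.png")
cv2.imwrite("pics/crop.png",np.hstack([cv2.resize(im[220:310,240:330],(400,400),interpolation=2),cv2.resize(im[195:285,430:520],(400,400),interpolation=2)]))
w=get_calibration("wrist");print(w)
V=w["view"];print(-V[:3,:3].T@V[:3,3]); print(V[:3,:3])
E
```

```text
knob top [0.41343178 0.21902652 0.104     ] [0.41167763 0.21637796 0.104     ]
mouth [ 0.47443875 -0.16834623  0.128     ] [ 0.47009774 -0.1778131   0.128     ]
closed [ 0.42564664 -0.01531598  0.126     ]
honey [0.53577932 0.21829437 0.122     ] spice [0.49562447 0.33207719 0.133     ] tt [0.46062026 0.24427093 0.028     ]
{'fx': 371.64829954431775, 'fy': 371.64829954431775, 'cx': 318.09923159144375, 'cy': 239.87091291357603, 'view': array([[ 0.24947435,  0.9683787 , -0.00228975, -0.54824046],
       [ 0.92341037, -0.23717606,  0.30176283, -0.03687003],
       [ 0.29167762, -0.07739647, -0.95338028,  0.38122091],
       [ 0.        ,  0.        ,  0.        ,  1.        ]])}
[0.0596245  0.55166485 0.37331916]
[[ 0.24947435  0.9683787  -0.00228975]
 [ 0.92341037 -0.23717606  0.30176283]
 [ 0.29167762 -0.07739647 -0.95338028]]
```

View pics/crop.png

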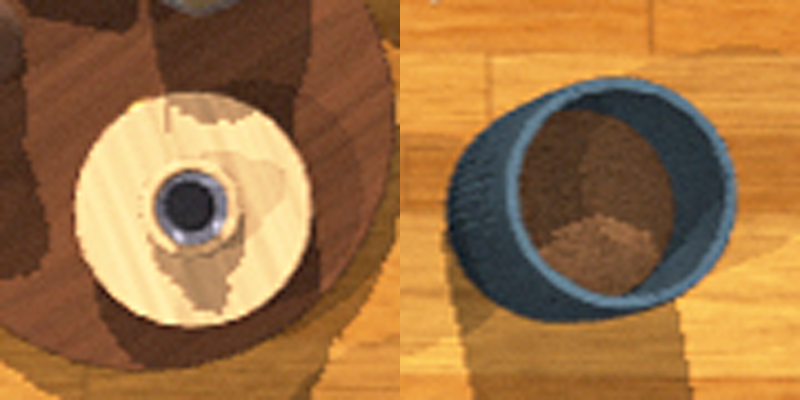

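The crop shows the outer lid disc centred at top-view (283.7,267.0), the knob top at (282.5,266.1), and the canister's inner rim circle centred at (480.2,238.4).

Request:
{"op": "carry_out", "data": {"targets": "0 0 0 0 0 -0.84 1; 0 0 0 0 0 -0.84 1; 0 0 0 0 0 -0.84 1; -0.4 -0.45 0 0 0 0 1; -0.6 -0.7 0 0 0 0 1; -0.6 -0.7 0 0 0 0 1; -0.6 -0.7 0 0 0 0 1; -0.6 -0.7 0 0 0 0 1"}}

```text
time: 0.77
ee_pos: [0.2497, 0.4013, 0.4043]
tcp_rot: [-180.0, -0.0, -179.9]
wrist_force: [-0.3, 0.7, 0.5]
opening: 0.085
grasp_force: 0.0
```

Request:
{"op": "carry_out", "data": {"targets": "-0.6 -0.7 0 0 0 0 1; -0.6 -0.7 0 0 0 0 1; -0.6 -0.7 0 0 0 0 1; -0.6 -0.7 0 0 0 0 1; -0.6 -0.7 0 0 0 0 1; -0.5 -0.7 0 0 0 0 1; -0.3 -0.3 0 0 0 0 1; 0 0 0 0 0 0 1"}}

```text
time: 1.43
ee_pos: [0.4028, 0.2204, 0.4042]
tcp_rot: [-180.0, -0.0, 179.8]
wrist_force: [0.5, 0.4, -1.0]
opening: 0.0852
grasp_force: 0.0
```

```bash
python3 - <<'E'
from h import *
t=get_calibration("top")
print("lid",onz(t,283.65,267,.061),"knob",onz(t,282.5,266.1,.104),"mouth",onz(t,480.2,238.4,.128))
w=get_calibration("wrist");o=monitor.get_obs();print(o["time"],o["ee_pos"],o["tcp_rot"])
im=camera("wrist");cv2.imwrite("pics/w1.png",im[:,:,::-1]);np.save("w1.npy",w["view"])
E
```

```text
lid [0.41309357 0.22011758 0.061     ] knob [0.41321236 0.22005352 0.104     ] mouth [ 0.47381856 -0.18307495  0.128     ]
1.4333 [0.4027864  0.22040283 0.40423707] [-1.79950811e+02 -7.94867314e-03  1.79797763e+02]
```

View pics/w1.png

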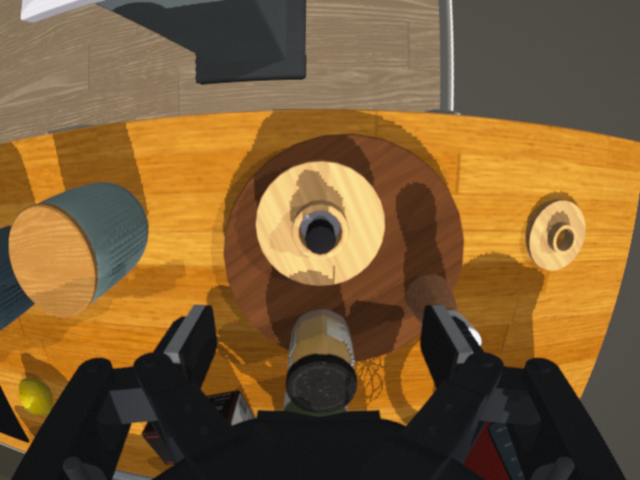

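Wrist view: lid disc centred at (320.5,223.5), knob top at about (319,236), honey jar at (322,386), spice jar to the right of the disc.

```bash
python3 - <<'E'
from h import *
w=get_calibration("wrist")
print(onz(w,320.5,223.5,.061,True),onz(w,319,236,.104,True)); o=monitor.get_obs();print(o["ee_pos"])
E
```

```text
[0.40578501 0.22286023 0.061     ] [0.40407764 0.22150677 0.104     ]
[0.40194443 0.22146151 0.40428256]
```

```bash
cat >> h.py <<'E'
def lidfit(name,png,box,z,fish=False,c=None,lo=(8,15,170),hi=(30,140,255)):
    im=cv2.imread(png);x0,y0,x1,y1=box;c=c or get_calibration(name)
    m=cv2.inRange(cv2.cvtColor(im[y0:y1,x0:x1],cv2.COLOR_BGR2HSV),lo,hi)
    m=cv2.morphologyEx(m,cv2.MORPH_OPEN,np.ones((3,3)))
    k=max(cv2.findContours(m,cv2.RETR_EXTERNAL,cv2.CHAIN_APPROX_NONE)[0],key=cv2.contourArea)
    h=cv2.convexHull(k)[:,0]+[x0,y0]
    P=np.array([onz(c,u,v,z,fish)[:2] for u,v in h]);return fitc(P),h.min(0),h.max(0)
E
python3 - <<'E'
from h import *
print(lidfit("top","pics/top0.png",(245,230,325,305),.061))
print(lidfit("wrist","pics/w1.png",(240,150,400,300),.061,True))
print(lidfit("scene","pics/scene0.png",(245,222,310,275),.061))
for n,p,b,f in(("top","pics/top0.png",(270,255,296,280),0),("wrist","pics/w1.png",(295,205,345,260),1),("scene","pics/scene0.png",(262,225,292,255),0)):
    im=cv2.imread(p);x0,y0,x1,y1=b;m=(im[y0:y1,x0:x1].max(2)<60).astype(np.uint8)
    nn,l,st,ce=cv2.connectedComponentsWithStats(m);i=1+st[1:,4].argmax();c=ce[i]+[x0,y0];print(n,c,st[i],onz(get_calibration(n),*c,.104,f))
E
```

```text
((array([0.41394685, 0.22171204]), np.float64(0.05687838694076181)), array([257, 241]), array([309, 292]))
((array([0.40777893, 0.22243494]), np.float64(0.05658625379603511)), array([256, 162]), array([384, 283]))
((array([0.40881731, 0.22157468]), np.float64(0.05749143536904381)), array([254, 230]), array([298, 264]))
top [282.36263736 265.81318681] [ 7  6 11 11 91] [0.41380021 0.22034824 0.104     ]
wrist [319.87970838 235.67557716] [ 10  13  31  35 823] [0.40382259 0.22217426 0.104     ]
scene [275.56603774 239.96226415] [10 10  8 10 53] [0.40156412 0.20731523 0.104     ]
```

Request:
{"op": "carry_out", "data": {"targets": "-0.2 0 0.2 0 0 0 1; 0 0 0.5 0 0 0 1; 0 0 0.6 0 0 0 1; 0 0 0.6 0 0 0 1; 0 0 0.5 0 0 0 1; 0 0 0.2 0 0 0 1; 0 0 0 0 0 0 1; 0 0 0 0 0 0 1", "newtons": 30}}

```text
time: 2.15
ee_pos: [0.4089, 0.2232, 0.3009]
tcp_rot: [-180.0, -0.0, -179.9]
wrist_force: [-0.5, 0.5, 0.4]
opening: 0.0854
grasp_force: 0.0
```

```bash
python3 - <<'E'
from h import *
o=monitor.get_obs();print(o["time"],o["ee_pos"],o["tcp_rot"],o["wrist_force"])
im=camera("wrist");cv2.imwrite("pics/w2.png",im[:,:,::-1])
E
python3 - <<'E'
from h import *
print(lidfit("wrist","pics/w2.png",(180,100,460,400),.061,True))
E
```

```text
2.15 [0.40892157 0.22321994 0.30094754] [-1.79997269e+02 -1.22651874e-02 -1.79930404e+02] [-0.51132649  0.46121046  0.44253129]
((array([0.41011888, 0.22118022]), np.float64(0.056707662051502926)), array([223, 169]), array([407, 339]))
```

View pics/w2.png

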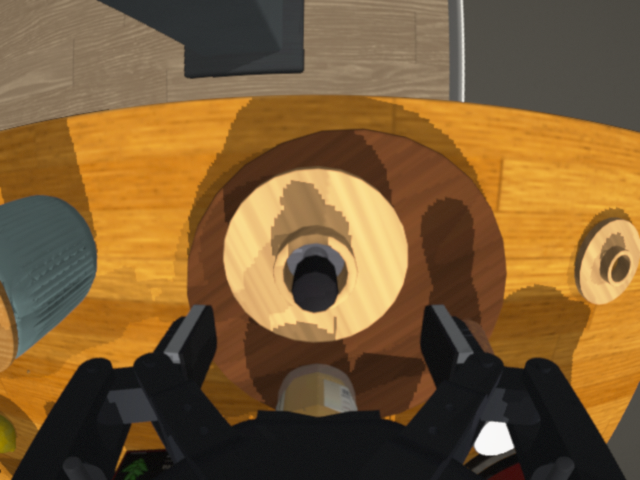

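The lid disc is at (.410,.221), knob top at (315,285), between the fingers.

Request:
{"op": "carry_out", "data": {"targets": "-0.03 -0.05 0.2 0 0 0 1; 0 0 0.3 0 0 0 1; 0 0 0.3 0 0 0 1; 0 0 0.25 0 0 0 1; 0 0 0.13 0 0 0 1; 0 0 0 0 0 0 1; 0 0 0 0 0 0 0; 0 0 0 0 0 0 -0.2", "newtons": 30}}

```text
time: 2.87
ee_pos: [0.4104, 0.2207, 0.2539]
tcp_rot: [180.0, 0.0, -180.0]
wrist_force: [-0.5, 0.2, 0.3]
opening: 0.0639
grasp_force: 0.0
```

Request:
{"op": "carry_out", "data": {"targets": "0 0 0 0 0 0 -0.3; 0 0 0 0 0 0 -0.4; 0 0 0 0 0 0 -0.5; 0 0 0 0 0 0 -0.6; 0 0 0 0 0 0 -0.8; 0 0 0 0 0 0 -1; 0 0 0 0 0 0 -1; 0 0 0 0 0 0 -1"}}

```text
time: 3.53
ee_pos: [0.4104, 0.2208, 0.2539]
tcp_rot: [180.0, 0.0, -180.0]
wrist_force: [0.6, 0.9, 5.9]
opening: 0.023
grasp_force: 30.0
```

Request:
{"op": "carry_out", "data": {"targets": "0 0 0 0 0 0 -1; 0 0 -0.1 0 0 0 -1; 0 0 -0.2 0 0 0 -1; 0 0 -0.3 0 0 0 -1; 0 0 -0.3 0 0 0 -1; 0 0 -0.2 0 0 0 -1; 0 0 -0.1 0 0 0 -1; 0 0 0 0 0 0 -1", "newtons": 40}}

```text
time: 4.2
ee_pos: [0.4105, 0.2208, 0.3029]
tcp_rot: [179.9, 0.1, -180.0]
wrist_force: [0.5, -0.0, -1.9]
opening: 0.0223
grasp_force: 39.4
```

```bash
python3 - <<'E'
from h import *
o=monitor.get_obs();print(o["time"],o["ee_pos"],o["tcp_rot"],o["wrist_force"])
a=camera("wrist");b=camera("scene")
cv2.imwrite("pics/w3.png",np.hstack([a[100:400,150:500],b[150:350,180:413].repeat(1,0)[:200] if 0 else cv2.resize(b[180:330,200:375],(350,300))])[:,:,::-1])
E
```

```text
4.2 [0.41054793 0.22083063 0.30290388] [ 1.79945764e+02  9.98043463e-02 -1.79991780e+02] [ 0.51557089 -0.03754993 -1.86825875]
```

View pics/w3.png

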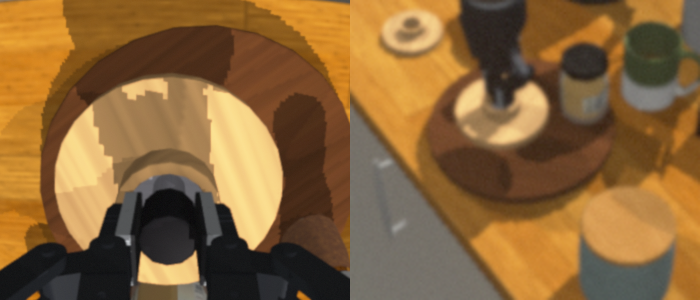

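Both lids are lifted together and level (disc flat on flange, knob held between pads).

Request:
{"op": "carry_out", "data": {"targets": "0 0 -0.3 0 0 0 -1; 0 0 -0.5 0 0 0 -1; 0 0 -0.6 0 0 0 -1; 0 0 -0.5 0 0 0 -1; 0 0 -0.3 0 0 0 -1; 0 -0.2 0 0 0 0 -1; 0 -0.4 0 0 0 0 -1; 0 -0.5 0 0 0 0 -1"}}

```text
time: 4.97
ee_pos: [0.4102, 0.1764, 0.3888]
tcp_rot: [-180.0, -0.1, -179.9]
wrist_force: [-0.1, -0.8, -2.6]
opening: 0.0224
grasp_force: 39.5
```

Request:
{"op": "carry_out", "data": {"targets": "0 -0.6 0 0 0 0 -1; 0 -0.7 0 0 0 0 -1; 0 -0.7 0 0 0 0 -1; 0 -0.7 0 0 0 0 -1; 0 -0.6 0 0 0 0 -1; 0 -0.4 0 0 0 0 -1; 0 -0.2 0 0 0 0 -1; 0 0 0 0 0 0 -1"}}

```text
time: 5.63
ee_pos: [0.4101, 0.0194, 0.389]
tcp_rot: [-180.0, -0.0, 179.9]
wrist_force: [-0.8, 0.4, -2.9]
opening: 0.0226
grasp_force: 39.6
```

```bash
python3 - <<'E'
from h import *
o=monitor.get_obs();print(o["time"],o["ee_pos"],o["tcp_rot"],o["wrist_force"])
a=camera("wrist");b=camera("scene");c=camera("top")
for n,x in zip("wst",(a,b,c)): cv2.imwrite(f"pics/{n}4.png",x[:,:,::-1])
s=lambda x,k:cv2.resize(x,None,fx=k,fy=k,interpolation=2)
cv2.imwrite("pics/m4.png",np.hstack([a[:,:320],s(b[290:390,360:447],4.8)[:480,:417]])[:,:,::-1])
E
```

```text
5.6333 [0.41007848 0.01936651 0.38895677] [-1.79983329e+02 -4.77157099e-02  1.79881715e+02] [-0.77401466  0.43390314 -2.88861534]
```

View pics/m4.png

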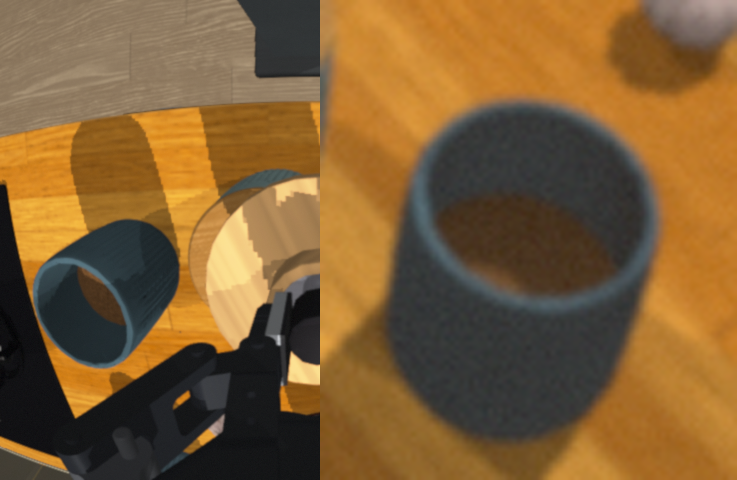

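Wrist view shows the canister rim at left, spanning about (34–133, 257–367); scene crop shows rim ellipse centred at about (405,333) in full picture pixels.

```bash
python3 - <<'E'
from h import *
from scipy.optimize import least_squares
for n,p,b,f in(("wrist","pics/w4.png",(20,240,150,380),1),("scene","pics/scene0.png",(370,300,440,365),0),("top","pics/top0.png",(435,205,515,275),0)):
    im=cv2.imread(p);x0,y0,x1,y1=b;c=get_calibration(n)
    hsv=cv2.cvtColor(im[y0:y1,x0:x1],cv2.COLOR_BGR2HSV)
    blue=cv2.inRange(hsv,(90,70,0),(115,255,255));V=hsv[:,:,2][blue>0]
    for q in(80,88):
        m=(blue>0)&(hsv[:,:,2]>np.percentile(V,q))
        ys,xs=np.nonzero(m);P=np.array([onz(c,u+x0,v+y0,.128,f)[:2] for u,v in zip(xs,ys)])
        g=least_squares(lambda s:np.hypot(*(P-s[:2]).T)-s[2],[.472,-.178,.049],loss="cauchy",f_scale=.002).x
        r=abs(np.hypot(*(P-g[:2]).T)-g[2])
        print(n,q,g,len(P),(r<.006).mean())
E
```

```text
wrist 80 [ 0.47042928 -0.17772915  0.04973186] 1911 0.8466771323914181
wrist 88 [ 0.46995845 -0.1789172   0.050153  ] 1175 0.9982978723404256Traceback (most recent call last):
  File "<stdin>", line 8, in <module>
    return _quantile_unchecked(
        a, q, axis, out, overwrite_input, method, keepdims, weights)
    return _ureduce(a,
                    func=_quantile_ureduce_func,
    ...<5 lines>...
                    overwrite_input=overwrite_input,
                    method=method)
    r = func(a, **kwargs)
    result = _quantile(arr,
                       quantiles=q,
    ...<2 lines>...
                       out=out,
                       weights=wgt)
    previous = arr[previous_indexes]
               ~~~^^^^^^^^^^^^^^^^^^
IndexError: index 0 is out of bounds for axis 0 with size 0
```

Request:
{"op": "carry_out", "data": {"targets": "-0.2 -0.2 0 0 0 0 -1; -0.3 -0.4 0 0 0 0 -1; -0.4 -0.5 0 0 0 0 -1; -0.3 -0.4 0 0 0 0 -1; -0.2 -0.3 0 0 0 0 -1; -0.1 -0.2 0 0 0 0 -1; 0 0 0 0 0 0 -1; 0 0 0 0 0 0 -1"}}

```text
time: 6.45
ee_pos: [0.4703, -0.0591, 0.3893]
tcp_rot: [180.0, -0.0, 180.0]
wrist_force: [-0.2, -0.2, -2.2]
opening: 0.0226
grasp_force: 39.6
```

```bash
python3 - <<'E'
from h import *
from scipy.optimize import least_squares
print("scene",onz(get_calibration("scene"),404.9,332.9,.128))
o=monitor.get_obs();print(o["time"],o["ee_pos"],o["tcp_rot"],o["wrist_force"])
c=get_calibration("wrist");im=camera("wrist");cv2.imwrite("pics/w5.png",im[:,:,::-1])
hsv=cv2.cvtColor(im,cv2.COLOR_RGB2HSV)
blue=cv2.inRange(hsv,(90,70,20),(115,255,255))
pts=np.array([onz(c,u,v,.128,True)[:2] if True else 0 for v,u in zip(*np.nonzero(blue))]);pv=hsv[:,:,2][blue>0]
k=np.hypot(*(pts-[.47,-.179]).T)<.075;pts,pv=pts[k],pv[k]
for q in(75,85,92):
    P=pts[pv>np.percentile(pv,q)]
    g=least_squares(lambda s:np.hypot(*(P-s[:2]).T)-s[2],[.472,-.178,.049],loss="cauchy",f_scale=.002).x
    print(q,g,len(P),(abs(np.hypot(*(P-g[:2]).T)-g[2])<.006).mean(),P.min(0),P.max(0))
print(lidfit("wrist","pics/w5.png",(180,100,480,400),o["ee_pos"][2]-.163-.030,True,c))
E
```

```text
scene [ 0.46856215 -0.18535223  0.128     ]
6.45 [ 0.47032023 -0.05912939  0.38930577] [ 1.79979166e+02 -4.45971747e-02  1.79993413e+02] [-0.22626944 -0.1833181  -2.17468775]
75 [ 0.4697233  -0.18091598  0.0497864 ] 2614 0.8672532517214996 [ 0.41640532 -0.23358434] [ 0.52097274 -0.12962292]
85 [ 0.469397   -0.18176834  0.05029938] 1605 1.0 [ 0.41704507 -0.23358434] [ 0.52097274 -0.13038856]
92 [ 0.46971803 -0.18188727  0.05058978] 822 1.0 [ 0.41717816 -0.23358434] [ 0.49712351 -0.13192844]
((array([ 0.4622447 , -0.03856032]), np.float64(0.04065033965744584)), array([331, 178]), array([433, 349]))
```

Request:
{"op": "carry_out", "data": {"targets": "0 -0.2 0 0 0 0 -1; 0 -0.5 0 0 0 0 -1; 0 -0.6 0 0 0 0 -1; 0 -0.6 0 0 0 0 -1; 0 -0.6 0 0 0 0 -1; 0 -0.4 0 0 0 0 -1; 0 -0.17 0 0 0 0 -1; 0 0 0 0 0 0 -1"}}

```text
time: 7.17
ee_pos: [0.4701, -0.1829, 0.3895]
tcp_rot: [-180.0, 0.0, 179.9]
wrist_force: [0.5, 0.6, -2.0]
opening: 0.0228
grasp_force: 39.7
```

Request:
{"op": "carry_out", "data": {"targets": "0 0 0.1 0 0 0 -1; 0 0 0.2 0 0 0 -1; 0 0 0.2 0 0 0 -1; 0 0 0.2 0 0 0 -1; 0 0 0.15 0 0 0 -1; 0 0 0.05 0 0 0 -1; 0 0 0 0 0 0 -1; 0 0 0 0 0 0 -1"}}

```text
time: 7.83
ee_pos: [0.4704, -0.182, 0.3535]
tcp_rot: [-180.0, -0.0, -180.0]
wrist_force: [0.1, 0.8, -2.1]
opening: 0.0227
grasp_force: 39.7
```

Request:
{"op": "carry_out", "data": {"targets": "0 0 0.06 0 0 0 -1; 0 0 0.06 0 0 0 -1; 0 0 0.06 0 0 0 -1; 0 0 0.06 0 0 0 -1; 0 0 0 0 0 0 -1; 0 0 0 0 0 0 -1; 0 0 0 0 0 0 -1; 0 0 0 0 0 0 -1"}}

```text
time: 8.5
ee_pos: [0.4704, -0.1821, 0.344]
tcp_rot: [-180.0, 0.0, -180.0]
wrist_force: [1.0, 0.4, -2.4]
opening: 0.0224
grasp_force: 39.7
```

Request:
{"op": "carry_out", "data": {"targets": "0 0 0.04 0 0 0 -1; 0 0 0.04 0 0 0 -1; 0 0 0.04 0 0 0 -1; 0 0 0.02 0 0 0 -1; 0 0 0 0 0 0 -1; 0 0 0 0 0 0 -1; 0 0 0 0 0 0 -1; 0 0 0 0 0 0 -1"}}

```text
time: 9.17
ee_pos: [0.4704, -0.1821, 0.3383]
tcp_rot: [-180.0, 0.0, -180.0]
wrist_force: [0.7, 0.4, -2.0]
opening: 0.0224
grasp_force: 39.7
```

Request:
{"op": "carry_out", "data": {"targets": "0 0 0.03 0 0 0 -1; 0 0 0.03 0 0 0 -1; 0 0 0 0 0 0 -1; 0 0 0 0 0 0 -1; 0 0 0 0 0 0 -1; 0 0 0 0 0 0 -1; 0 0 0 0 0 0 -1; 0 0 0 0 0 0 -1"}}

```text
time: 9.83
ee_pos: [0.4704, -0.1821, 0.3359]
tcp_rot: [-180.0, 0.0, -180.0]
wrist_force: [0.9, -0.5, -1.6]
opening: 0.0227
grasp_force: 39.7
```

Request:
{"op": "carry_out", "data": {"targets": "0 0 0.03 0 0 0 -1; 0 0 0 0 0 0 -1; 0 0 0 0 0 0 -1; 0 0 0 0 0 0 -1; 0 0 0 0 0 0 -1; 0 0 0 0 0 0 -1; 0 0 0 0 0 0 -1; 0 0 0 0 0 0 -1"}}

```text
time: 10.5
ee_pos: [0.4703, -0.182, 0.3357]
tcp_rot: [-180.0, 0.1, -180.0]
wrist_force: [-1.9, 1.6, 5.8]
opening: 0.0222
grasp_force: 40.6
```

Request:
{"op": "carry_out", "data": {"targets": "0 0 0.02 0 0 0 -1; 0 0 0 0 0 0 -1; 0 0 0 0 0 0 -1; 0 0 0 0 0 0 -1; 0 0 0 0 0 0 -1; 0 0 0 0 0 0 -1; 0 0 0 0 0 0 -1; 0 0 0 0 0 0 -1"}}

```text
time: 11.17
ee_pos: [0.4703, -0.182, 0.3356]
tcp_rot: [-180.0, 0.1, -180.0]
wrist_force: [-3.8, 1.1, 11.6]
opening: 0.0221
grasp_force: 40.9
```

Request:
{"op": "carry_out", "data": {"targets": "0 0 -0.02 0 0 0 -1; 0 0 0 0 0 0 -0.5; 0 0 0 0 0 0 -0.3; 0 0 0 0 0 0 0; 0 0 0 0 0 0 0.4; 0 0 0 0 0 0 0.8; 0 0 0 0 0 0 1; 0 0 0 0 0 0 1"}}

```text
time: 11.83
ee_pos: [0.4704, -0.1821, 0.3345]
tcp_rot: [180.0, -0.0, -180.0]
wrist_force: [-0.0, -0.0, 0.2]
opening: 0.0852
grasp_force: 0.0
```

Request:
{"op": "carry_out", "data": {"targets": "0 0 -0.3 0 0 0 1; 0 0 -0.4 0 0 0 1; 0 0 -0.4 0 0 0 1; 0 0 -0.4 0 0 0 1; 0 0 -0.3 0 0 0 1; 0 0 0 0 0 0 1; 0 0 0 0 0 0 1; 0 0 0 0 0 0 1"}}

```text
time: 12.5
ee_pos: [0.4704, -0.1821, 0.4062]
tcp_rot: [180.0, -0.0, -180.0]
wrist_force: [-0.2, -0.6, -0.2]
opening: 0.0854
grasp_force: 0.0
```

```bash
python3 - <<'E'
from h import *
o=monitor.get_obs();print(o["time"],o["ee_pos"],o["tcp_rot"],o["wrist_force"])
c=get_calibration("wrist");a=camera("wrist");b=camera("scene")
cv2.imwrite("pics/w6.png",a[:,:,::-1])
cv2.imwrite("pics/m6.png",np.hstack([a[80:400,150:500],cv2.resize(b[270:390,350:480],(347,320))])[:,:,::-1])
print(lidfit("wrist","pics/w6.png",(160,90,480,400),.143,True,c))
E
```

```text
12.5 [ 0.47037105 -0.1820797   0.40618992] [ 1.79986873e+02 -2.84738526e-02 -1.79987090e+02] [-0.2461893  -0.6495032  -0.15954828]
((array([ 0.46852662, -0.18132702]), np.float64(0.056199067499922296)), array([236, 162]), array([403, 321]))
```

View pics/m6.png

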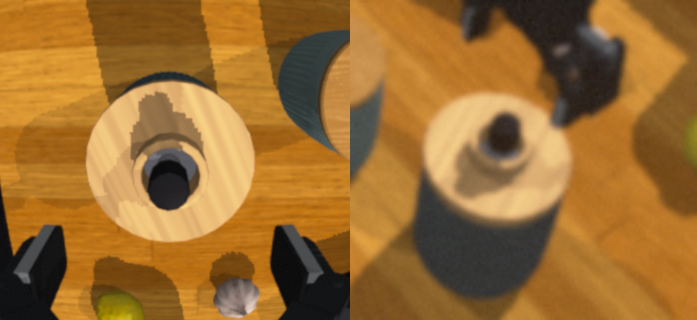

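Inner lid is seated level with the outer lid on it; the knob is released.

Request:
{"op": "carry_out", "data": {"targets": "0.03 0.01 0.2 0 0 0 1; 0 0 0.4 0 0 0 1; 0 0 0.5 0 0 0 1; 0 0 0.5 0 0 0 1; 0 0 0.35 0 0 0 1; 0 0 0.2 0 0 0 1; 0 0 0.08 0 0 0 1; 0 0 0 0 0 0 1", "newtons": 30}}

```text
time: 13.27
ee_pos: [0.4689, -0.1816, 0.3167]
tcp_rot: [180.0, -0.1, -180.0]
wrist_force: [0.9, -0.1, 0.3]
opening: 0.0852
grasp_force: 0.0
```

Request:
{"op": "carry_out", "data": {"targets": "0 0 0 0 0 0 0.6; 0 0 0 0 0 0 0.4; 0 0 0 0 0 0 0.3; 0 0 0 0 0 0 0.2; 0 0 0 0 0 0 0.1; 0 0 0 0 0 0 0; 0 0 0 0 0 0 0; 0 0 0 0 0 0 0"}}

```text
time: 13.93
ee_pos: [0.4692, -0.1817, 0.3183]
tcp_rot: [-180.0, 0.1, -180.0]
wrist_force: [-1.0, 0.9, 5.1]
opening: 0.0472
grasp_force: 30.0
```

Request:
{"op": "carry_out", "data": {"targets": "0 0 0 0 0 0 -1; 0 0 -0.04 0 0 0 -1; 0 0 -0.08 0 0 0 -1; 0 0 -0.1 0 0 0 -1; 0 0 -0.1 0 0 0 -1; 0 0 -0.1 0 0 0 -1; 0 0 -0.04 0 0 0 -1; 0 0 0 0 0 0 -1"}}

```text
time: 14.6
ee_pos: [0.4693, -0.1817, 0.3365]
tcp_rot: [-180.0, 0.0, -180.0]
wrist_force: [0.2, -0.7, -0.6]
opening: 0.0469
grasp_force: 31.0
```

Request:
{"op": "carry_out", "data": {"targets": "0 0 -0.15 0 0 0 -1; 0 0 -0.25 0 0 0 -1; 0 0 -0.35 0 0 0 -1; 0 0 -0.35 0 0 0 -1; 0 0 -0.3 0 0 0 -1; 0 0 -0.2 0 0 0 -1; 0 0 -0.1 0 0 0 -1; 0 0 0 0 0 0 -1"}}

```text
time: 15.27
ee_pos: [0.4693, -0.1817, 0.4049]
tcp_rot: [-180.0, 0.1, -180.0]
wrist_force: [-0.4, -0.4, -1.4]
opening: 0.0469
grasp_force: 31.0
```

```bash
python3 - <<'E'
from h import *
o=monitor.get_obs();print(o["time"],o["ee_pos"],o["tcp_rot"],o["wrist_force"],o["opening"],o["grasp_force"])
a=camera("wrist");b=camera("scene")
cv2.imwrite("pics/m7.png",np.hstack([a[80:400,150:500],cv2.resize(b[260:390,350:480],(400,400))[:320] if 0 else cv2.resize(b[240:390,340:490],(320,320))])[:,:,::-1])
E
```

```text
15.2667 [ 0.4692634  -0.18173146  0.40492258] [-1.79969008e+02  7.49888575e-02 -1.79989547e+02] [-0.36240959 -0.41696237 -1.36003514] 0.04687141227027118 31.04860106483102
```

View pics/m7.png

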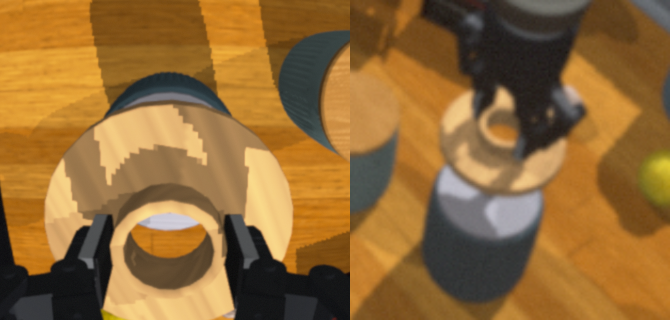

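The outer lid hangs level about 87 mm above its seat, and the steel inner lid sits flat in the canister. Handing in.

Request:
{"op": "carry_out", "data": {"targets": "0 0 0 0 0 0 -1; 0 0 0 0 0 0 -1; 0 0 0 0 0 0 -1; 0 0 0 0 0 0 -1; 0 0 0 0 0 0 -1; 0 0 0 0 0 0 -1; 0 0 0 0 0 0 -1; 0 0 0 0 0 0 -1"}}

```text
time: 16.03
ee_pos: [0.4692, -0.1817, 0.4039]
tcp_rot: [-180.0, -0.0, -180.0]
wrist_force: [-0.3, 0.0, -0.8]
opening: 0.0469
grasp_force: 31.0
```

```bash
python3 -c "
from workcell import bot
print(bot.job_done())"
```

```text
the job is handed in; nothing more can be done
None
```

The job is handed in at about 16 s (no verdict was returned): the inner lid sits home in the dark blue canister, and the gripper holds the outer lid level and still about 87 mm above its seat.

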